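# Screw down the loose lid of a canister on the slanted stand

## Robot

A 7-joint arm with a two-finger parallel gripper is mounted at the origin on the work surface. World frame = base frame: x ahead of the robot, y to its left, z up, the work surface at z = 0. Lengths are in m, angles in degrees, forces in N, time in s.
With the tool pointing down it reaches from about 0.425 to 0.875 m from the base axis. Payload 4.7 kg.
Tool frame: the origin (TCP) lies between the finger pads; the fingertips stand env.finger_overhang ahead of it and the grasp point (between the pads) lies 5 mm behind it (env.finger_overhang is the distance from the TCP to the fingertips, in m); z points along the fingers, y is the line along which they close (so a half turn about z gives the same grasp; the last joint's range is limited). The gripper opens to 87 mm and grips with 3 to 60 N. Pads are 19 mm wide; open, the fingers measure 117 mm over their backs; the gripper's body (75 mm by 190 mm) begins 51 mm behind the grasp point.
Start: joints at [65.323, 18.392, -4.016, 83.108, 1.295, 78.541, -3.26], TCP at [0.28, -0.587, 0.237] pointing down, gripper open.
Joint ranges: [-163.93, 163.93], [-17.29, 119.83], [-79.2, 71.16], [3.27, 140.29], [-89.18, 269.18], [5.43, 117.66], [-154.24, 154.24]. Speed limits (degrees/s): [147.25, 147.25, 180, 180, 180, 180, 180].

## Interface

Orientations are given as [roll, pitch, yaw] about the fixed x, y, z axes, in that order (R = Rz(yaw) Ry(pitch) Rx(roll)).
In Python, from cell import telemetry, eyes, env, models gives the robot as it stands. The module is installed in compiled form; this text tells all that it offers.
- The arm moves only by the tool drive_tool, never from a script. Its arguments are lists of equal length, an entry for each row: "angular": the turn, a rotation vector about the tool's x, y, z in rad, a list of three; "delta_pos": the shift along the tool's x, y, z in cm, a list of three; "gripper": the finger opening in cm, from 0 to 8.7. A call has 1 to 20 rows; each row shifts and turns the commanded pose from where the row before left it, along the tool's axes as they then stand; what a row does not reach is not made up. A row lasts 1/10 s, in which the tool goes at most 50 mm and 8.59 degrees, less where a joint would pass 70% of its speed; a pose out of reach is approached as far as the arm can. A call with a gripper value outside its range is refused whole. The fingers move at their own pace and stop on an object; "squeeze" is the grip in N (left out, the last holds). Time passes only in rows, so rows that do not move let the fingers close. It gives the time, the measured TCP pose, the force, the opening and the grip force at its end, in the units of the state.
- telemetry.get_obs(): the state, without advancing time (a new reading comes with each control period).
- eyes.read_camera(name): name is "scene" or "top" or "wrist"; returns a dict with "pixels" (400x640x3 uint8, red, green, blue), "mtx" (3x3 intrinsics, pixels), "D" ([k1, k2, p1, p2, k3] as OpenCV has them; the pictures are not rectified), "origin" and "orientation" of the camera in the world. Camera axes: x right, y down, z forward; pixel columns grow to the right and rows downward; lengths in m; the calibration is good to about 2 mm. A picture is of the moment at which its call begins. There is no depth.
- env.sign_off(): hands the job in; it is judged then, once.
Trained networks look in a picture, given as the dict that the camera call returned (one of the last four; its "shot" number tells which), for a name from the list of things; names that differ only in an ending like _2 or _b are one class to them, and where a whole thing is asked for, a point or a joint stands for the part that bears it (a point fixed in the world has none). Each returns a list of dicts, best first, with "p" (0 to 1); they miss things now and then, are a little off and sometimes report something else, mostly with a low value. They report only what shows in the picture. A call takes as long as a camera call. They do not tell look-alikes from the thing itself.
- models.search_frame(picture, target): "centre" ([column, row] in pixels, amid what is visible of it).
- models.cut_out(picture, target): "pixels" (400x640 bool, what is visible of it) and "centre" ([column, row] in pixels, amid what is visible of it).
The state is a dict: "time_s": time; "qpos": joint angles; "joint_velocities": joint speeds; "effort": joint torques, N m; "tool_pos": TCP position; "tool_rot": TCP orientation; "force": force on the tool from outside, world axes, zero at the start; "wrist_torque": the same for the moment, N m; "grip_width": finger opening in m; "grasp_force": force on a finger pad.
Only numpy, scipy, OpenCV 4.12 (cv2) and the standard library are available. Lean on these libraries where they do the work, as an engineer would, in place of code of your own. Each camera call takes 0.05 s, during which the arm holds its last target. There are 200 camera calls.

## Task

The red lid on the amber canister in the slanted stand has only been set down on top of the screw thread. Without taking it off, turn it back (anticlockwise, looking down on it) until you feel it drop into the thread, then screw it forward (clockwise) until it is fully home against its stop, and let go. Leave the other kitchen things where they are.

Things in the scene. Friction and masses are not known exactly. Their poses are not given: they have to be found in the camera images.
- lid: Round red plastic screw lid with a finely ribbed side: 58 mm outside diameter, 24 mm tall, about 40 g, loose. Origin: centre of the open lower edge of its skirt; z points out of the flat top along the lid's axis (tilted like the canister's). Four lugs inside, on its +x, +y, -x and -y sides, so it works the same every 90 degrees.
- lid_top (a point): Centre of the lid's flat top, 23.7 mm along the lid's z from the origin.
- mouth (a point): Centre of the rim of the canister under the red lid. z points out of the mouth along the canister's axis, leaning 28 degrees from vertical to the stand's front (roughly to the robot); y lies level along the stand. Angles below: lid's x axis from the mouth's x axis, anticlockwise positive looking down on the lid, degrees, modulo 90.
- canister_red: Amber glass canister with the red lid, fixed in its square cell (it cannot turn): 72 x 72 mm body 95 mm tall, sloping shoulder up to 107 mm, round neck 43 mm wide with a four-start quarter-turn thread 51 mm wide, rim at 129.5 mm along its z. Origin: centre of its foot, axes as the mouth's. Two more stand beside it, 115 mm apart, green and blue lids fully home, in any order.
- thread_start (a point): Upper end of one of the four threads, on the mouth's x side, 24 mm off the axis, 4.5 mm below the rim. At first the lid sits proud on the threads at -50 to -10, lower edge 10 to 13 mm below the rim. Turned back it climbs 3.5 mm/rad; past about +6 it is free to drop 7 mm (lower edge then 16.5 mm below the rim) when let go or pressed lightly; a stop ends the back turn at about +15.
- thread_end (a point): Stop at the lower end of that thread, 24 mm off the axis, 13.5 mm below the rim. Once dropped, the lid sinks 3.5 mm/rad when screwed forward, until its lugs meet the stops at -56: fully home, lower edge 20.8 mm below the rim, and it stays there. A lid that has not dropped and is turned forward runs against the same stops while still proud. The lid has about 1 mm play round the neck.
- stand: Slanted wooden stand, about 390 mm wide along its y, 190 mm deep, 140 mm tall, fixed. Origin: on the counter under the middle of the middle canister's foot; its front faces its own -x, the side to which the canisters lean.
- glass_lid: The slow cooker's glass lid with a black knob, 232 mm across, 56 mm tall with the knob, lying on the counter; origin at the centre of its underside. The slow cooker itself (round, 192 mm tall, 310 mm over the handles, heavy) stands between it and the robot near the right edge of the counter.
- cutting_board: Wooden cutting board, 320 (x) x 220 (y) x 18 mm, flat on the counter; origin at the centre of its underside.
- bowl: Yellow plastic bowl, 156 mm across, 68 mm tall, on the cutting board; origin at the centre of its underside.
- mug: Blue mug, 80 mm across, 92 mm tall, handle on its +y side; origin at the centre of its underside.
- scoop: Small steel measuring scoop, cup 46 mm wide and 30 mm tall with a flat handle reaching 122 mm to its -x; origin under the cup's centre.
There are look-alikes about, which are no part of the job. Of the things that look like the lid, the largest one is meant.

How it is judged (in metres and radians):
On the way:
1. the lid has been turned back until it dropped into the thread: its lower edge at least 15 mm below the rim, square on the neck (within 4 mm and 7 degrees of the canister's axis) (z of lid in the frame of mouth below -0.015 m and angle between the z axis of lid and the z axis of mouth, either way round below 0.12 rad and x of lid in the frame of mouth between -0.004 and 0.004 m and y of lid in the frame of mouth between -0.004 and 0.004 m), for 0.1 s.
At the end, for the whole second after the job is handed in: The red lid is screwed fully home on its canister: lower edge at least 19.5 mm below the rim (20.8 mm at the stop, so within about 20 degrees of the stop), within 4 mm and 5 degrees of the canister's axis, released and at rest (z of lid in the frame of mouth below -0.0195 m and angle between the z axis of lid and the z axis of mouth, either way round below 0.08 rad and x of lid in the frame of mouth between -0.004 and 0.004 m and y of lid in the frame of mouth between -0.004 and 0.004 m and linear speed of lid below 0.01 m/s and angular speed of lid below 0.1 rad/s); the robot touches nothing.
It fails at once if the lid is taken off: its lower edge rises above the rim of the canister (z of lid in the frame of mouth above 0.001 m).
It fails at once if another kitchen thing (glass lid, cutting board, bowl, mug or scoop) is moved more than 30 mm (distance of any of glass_lid, cutting_board, bowl, mug, scoop from where it was at the start of the episode above 0.03 m).
It also fails if it takes over 38 s, if anything falls off the work surface, if the arm or the gripper's body presses on something with over 40 N, if the wrist force passes 120 N, or if a joint passes its speed limit or range.

## Working session

There is one attempt and no reset: what is moved stays moved. The work goes in short steps, Python scripts to look and compute and a tool call to move; the robot and the scene stay as the last step left them, time stands still between calls to the robot, and variables do not carry over. Pictures are saved under pics/ and viewed, at most 10 in all, crops included, and the job is handed in when it is done.

Besides the shell and the picture viewer there is one more tool, called after ">>>" as name(argument=value, ...) on one line, values as JSON. drive_tool: Moves the arm, as the interface text tells. Its arguments: {"type":"object","properties":{"angular":{"type":"array","items":{"type":"array","items":{"type":"number"}}},"delta_pos":{"type":"array","items":{"type":"array","items":{"type":"number"}}},"gripper":{"type":"array","items":{"type":"number"}},"squeeze":{"type":"number"}},"required":["angular","delta_pos","gripper"]}

```bash
mkdir -p pics; cat > h.py <<'E'
import numpy as np, cv2
from cell import telemetry, eyes, env, models
from scipy.spatial.transform import Rotation as R
def rot(o):
    o=np.array(o,float)
    return o if o.shape==(3,3) else (R.from_quat(o).as_matrix() if o.size==4 else R.from_euler('xyz',o,degrees=True).as_matrix())
def ray(c,px):
    u=cv2.undistortPoints(np.array([[px]],float),np.array(c['mtx']),np.array(c['D'],float))[0,0]
    d=rot(c['orientation'])@np.array([u[0],u[1],1]); return np.array(c['origin']),d/np.linalg.norm(d)
def tri(rays):
    A=sum(np.eye(3)-np.outer(d,d) for o,d in rays); b=sum((np.eye(3)-np.outer(d,d))@o for o,d in rays)
    p=np.linalg.solve(A,b); return p,[np.linalg.norm(np.cross(p-o,d)) for o,d in rays]
def proj(c,P):
    Rm=rot(c['orientation']); r=cv2.Rodrigues(Rm.T)[0]; t=-Rm.T@np.array(c['origin'])
    return cv2.projectPoints(np.array(P,float).reshape(-1,3),r,t,np.array(c['mtx']),np.array(c['D'],float))[0][:,0]
def save(n,p): cv2.imwrite('pics/'+n,cv2.cvtColor(p,cv2.COLOR_RGB2BGR))
E
python3 - <<'E'
from h import *
print(telemetry.get_obs(), env.finger_overhang)
for n in ['scene','top']:
    c=eyes.read_camera(n); print(n,c['origin'],c['orientation'],c['mtx'],c['D']); save(n+'.png',c['pixels'])
    for t in ['lid','canister_red','stand','glass_lid']:
        print(t,[(np.round(d['centre']),round(d['p'],2)) for d in models.search_frame(c,t)])
E
```

```text
{'time_s': 0.0, 'qpos': array([65.32344183, 18.4399926 , -4.0152921 , 83.17589691,  1.29551584,
       78.54032025, -3.25839479]), 'joint_velocities': array([-0.01439744,  0.03590625, -0.02316297, -0.08586945,  0.00405482,
        0.01174074, -0.16583081]), 'effort': array([-9.09007031e-05, -4.91289282e+01, -4.04202528e-01, -3.12525308e+01,
       -6.39335182e-02,  4.35924833e-02,  1.60478262e-04]), 'tool_pos': array([ 0.27939336, -0.58629931,  0.23544217]), 'tool_rot': array([-1.79889062e+02,  6.35275453e-03,  2.54878171e+01]), 'force': array([0.01202289, 0.25345423, 0.43070119]), 'wrist_torque': array([0.00874141, 0.01017174, 0.01383546]), 'grasp_force': 0.0, 'grip_width': 0.08675823878616835} 0.014
scene [1.33091913 0.57958805 1.0999106 ] [-134.67804      -1.01909896  125.79010933] [[410.80972931   0.         316.75918219]
 [  0.         410.80972931 200.21231013]
 [  0.           0.           1.        ]] [0.01651892 0.         0.         0.         0.        ]
lid [(array([316., 232.]), 0.6), (array([329., 240.]), 0.49), (array([354., 243.]), 0.47)]
canister_red [(array([312., 247.]), 0.83)]
stand [(array([281., 250.]), 0.97), (array([316., 231.]), 0.35)]
glass_lid [(array([203., 184.]), 0.7)]
top [0.48060996 0.04403797 1.16347867] [-1.76359747e+02 -1.30097404e-01 -8.86332072e+01] [[367.42235956   0.         318.02924682]
 [  0.         367.42235956 197.26697863]
 [  0.           0.           1.        ]] [-0.08330728  0.          0.          0.          0.        ]
lid [(array([292., 158.]), 0.85), (array([275., 206.]), 0.66), (array([306., 198.]), 0.44)]
canister_red [(array([306., 143.]), 0.8)]
stand [(array([335., 147.]), 0.72)]
glass_lid [(array([478., 181.]), 0.86)]
```

View both.

View pics/scene.png

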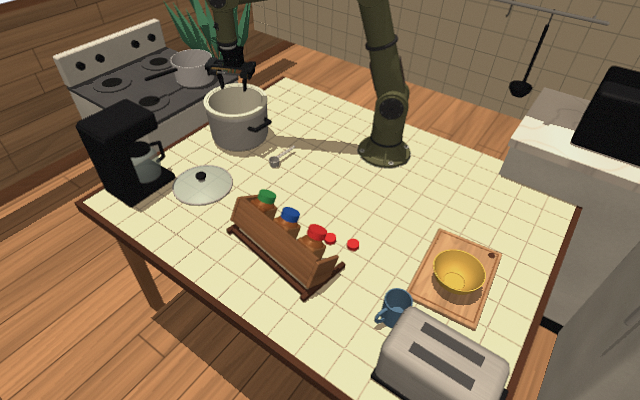

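View pics/top.png

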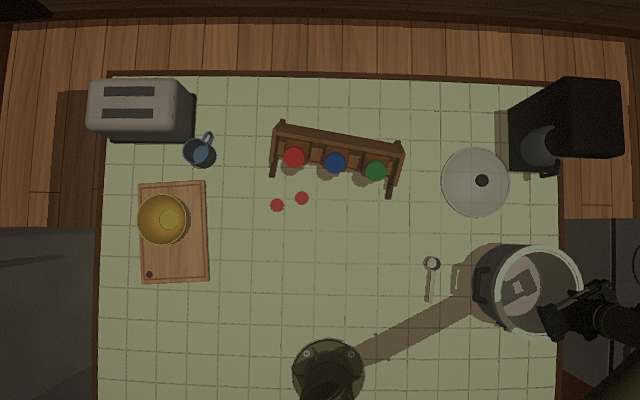

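The red lid is at scene (316,232) / top (293,158), on the leftmost canister as seen from above. The other red candidates are two small caps on the counter, at scene (331,239) and (353,244), top (277,205) and (302,198). They are smaller and not on a canister, so the lid on the canister is meant. I'll measure it and confirm with a crop.

```bash
cat > m.py <<'E'
from h import *
def blobs(c,col):
    p=c['pixels'].astype(int); h=cv2.cvtColor(c['pixels'],cv2.COLOR_RGB2HSV); H,S,V=[h[...,i].astype(int) for i in range(3)]
    m={'red':((H<6)|(H>174))&(S>170)&(V>90),'blue':(H>105)&(H<125)&(S>150)&(V>60),'green':(H>50)&(H<80)&(S>130)&(V>50)}[col]
    n,l,s,ce=cv2.connectedComponentsWithStats(m.astype(np.uint8))
    return sorted([(int(s[i,4]),ce[i].round(1).tolist(),s[i,:4].tolist()) for i in range(1,n) if s[i,4]>40],reverse=True)[:4]
E
python3 - <<'E'
from m import *
C={n:eyes.read_camera(n) for n in ['scene','top']}
for n,c in C.items():
    for k in ['red','blue','green']: print(n,k,blobs(c,k))
    print('cut',[(d['pixels'].sum(),np.round(d['centre'],1),round(d['p'],2)) for d in models.cut_out(c,'lid')])
    print('pt',[(np.round(d['centre'],1),round(d['p'],2)) for d in models.search_frame(c,'lid_top')])
s=C['scene']['pixels'][195:285,225:385]; t=C['top']['pixels'][110:220,250:420]
a=cv2.resize(s,(800,450//1)[:2] if 0 else (533,300),interpolation=cv2.INTER_CUBIC); b=cv2.resize(t,(464,300),interpolation=cv2.INTER_CUBIC)
save('crop.png',np.vstack([cv2.copyMakeBorder(x,0,0,0,533-x.shape[1],cv2.BORDER_CONSTANT) for x in (a,b)]))
E
```

```text
scene red [(348, [320.5, 234.0], [308, 224, 28, 21]), (110, [352.7, 244.2], [347, 239, 12, 12])]
scene blue [(198, [289.9, 214.4], [281, 207, 19, 15])]
scene green [(173, [266.6, 196.1], [258, 190, 18, 13])]
cut [(np.int64(96), array([354.5, 243.3]), 0.71), (np.int64(126), array([330.6, 240.1]), 0.6), (np.int64(203), array([317. , 231.9]), 0.53)]
pt [(array([315.4, 233.6]), 0.84), (array([326.7, 237.7]), 0.46)]
top red [(346, [293.8, 156.6], [283, 146, 22, 22])]
top blue []
top green []
cut [(np.int64(374), array([294.1, 153.4]), 0.81), (np.int64(138), array([277. , 205.7]), 0.49)]
pt [(array([300.8, 198.2]), 0.48)]
```

View pics/crop.png

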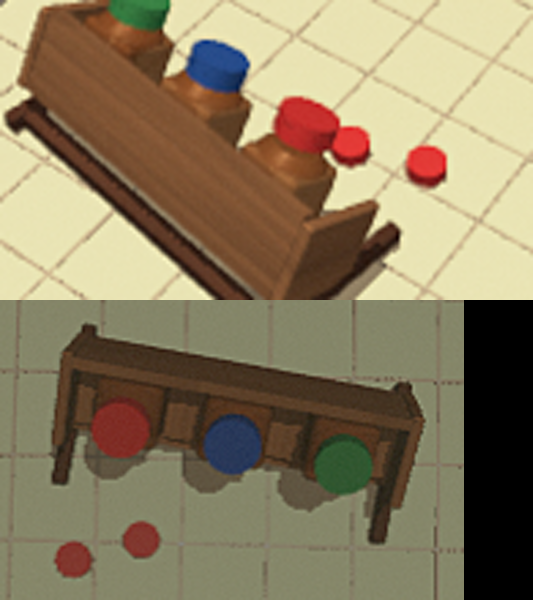

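The crop confirms it: the large red lid on the amber canister, rightmost in the scene view and leftmost in the top view. The two small red caps lie on the counter.

```bash
python3 - <<'E'
from m import *
C={n:eyes.read_camera(n) for n in ['scene','top']}
P=[]
for k,a,b in [('red',(317,232.5),(293.8,157)),('blue',(289.9,214.4),(335.3,163)),('green',(266.6,196.5),(375.8,170.8))]:
    p,e=tri([ray(C['scene'],a),ray(C['top'],b)]); P.append(p); print(k,p.round(4),np.round(e,4))
d=P[0]-P[2]; print(np.linalg.norm(d),np.degrees(np.arctan2(d[1],d[0])))
c=eyes.read_camera('wrist'); Rt=rot(telemetry.get_obs()['tool_rot'])
print('wrist cam in tool', Rt.T@(c['origin']-telemetry.get_obs()['tool_pos']), R.from_matrix(Rt.T@rot(c['orientation'])).as_euler('xyz',degrees=True),c['mtx'][0][0])
E
```

```text
red [0.6555 0.1138 0.1508] [0.0005 0.0005]
blue [ 0.6421 -0.0022  0.1461] [0.0005 0.0005]
green [ 0.6232 -0.1161  0.1447] [0.0006 0.0006]
0.2322757042197534 82.00868914735867
wrist cam in tool [ 0.08192567  0.0015018  -0.14939765] [-1.73353998e+01 -3.05109891e-02  9.00114560e+01] 328.4488424146129
```

```bash
cat > plan.py <<'E'
from h import *
YAW=-8.0
def frame(yaw=YAW):
    Rz=R.from_euler('z',yaw,degrees=True).as_matrix()
    return Rz@R.from_euler('y',-28,degrees=True).as_matrix()   # mouth axes: x,y,z columns
def goal(ang):  # tool y at angle ang (deg, ccw about mouth z) from mouth y
    M=frame(); a=np.radians(ang); y=M[:,1]*np.cos(a)-M[:,0]*np.sin(a); z=-M[:,2]
    return np.c_[np.cross(y,z),y,z]
def delta(Rg,pg,Rt=None,p=None):
    o=telemetry.get_obs(); Rt=rot(o['tool_rot']) if Rt is None else Rt; p=o['tool_pos'] if p is None else p
    return (Rt.T@(pg-p))*100, R.from_matrix(Rt.T@Rg).as_rotvec()
E
python3 - <<'E'
from plan import *
M=frame(); L=np.array([0.6555,0.1138,0.151]); pg=L+0.11*M[:,2]
print(M.round(3),pg)
print(delta(goal(-33),pg))
E
```

```text
[[ 0.874  0.139 -0.465]
 [-0.123  0.99   0.065]
 [ 0.469  0.     0.883]] [0.6043607  0.12098716 0.24812424]
(array([ 59.76466243, -49.91989558,  -1.16050681]), array([-0.57704617, -0.00233381, -1.9357231 ]))
```

>>> drive_tool(delta_pos=[[0,0,-3.5],[0,0,-3.5],[3.32,-2.77,0],[3.32,-2.77,0],[3.32,-2.77,0],[3.32,-2.77,0],[3.32,-2.77,0],[3.32,-2.77,0],[3.32,-2.77,0],[3.32,-2.77,0],[3.32,-2.77,0],[3.32,-2.77,0],[3.32,-2.77,0],[3.32,-2.77,0],[3.32,-2.77,0],[3.32,-2.77,0],[3.32,-2.77,0],[3.32,-2.77,0],[3.32,-2.77,0],[3.32,-2.77,0]], angular=[[0,0,0],[0,0,0],[0,0,0],[0,0,0],[0,0,0],[0,0,0],[0,0,0],[0,0,0],[0,0,0],[0,0,0],[0,0,0],[0,0,0],[0,0,0],[0,0,0],[0,0,0],[0,0,0],[0,0,0],[0,0,0],[0,0,0],[0,0,0]], gripper=[8.7,8.7,8.7,8.7,8.7,8.7,8.7,8.7,8.7,8.7,8.7,8.7,8.7,8.7,8.7,8.7,8.7,8.7,8.7,8.7])

```text
time_s: 2.95
tool_pos: [0.6052, 0.1218, 0.3068]
tool_rot: [180.0, -0.0, 25.4]
force: [0.4, 0.1, 0.9]
grip_width: 0.0872
grasp_force: 0.0
```

>>> drive_tool(delta_pos=[[0,0,0],[0,0,0],[0,0,0],[0,0,0],[0,0,0],[0,0,0],[0,0,0],[0,0,0],[0,0,0],[0,0,0],[0,0,0],[0,0,0],[0,0,0],[0,0,0],[0,0,0],[0,0,0]], angular=[[-0.038,0,-0.129],[-0.038,0,-0.129],[-0.038,0,-0.129],[-0.038,0,-0.129],[-0.038,0,-0.129],[-0.038,0,-0.129],[-0.038,0,-0.129],[-0.038,0,-0.129],[-0.038,0,-0.129],[-0.038,0,-0.129],[-0.038,0,-0.129],[-0.038,0,-0.129],[-0.038,0,-0.129],[-0.038,0,-0.129],[-0.038,0,-0.129],[0,0,0]], gripper=[8.7,8.7,8.7,8.7,8.7,8.7,8.7,8.7,8.7,8.7,8.7,8.7,8.7,8.7,8.7,8.7])

```text
time_s: 4.55
tool_pos: [0.6039, 0.1192, 0.3065]
tool_rot: [164.0, 22.9, 135.6]
force: [0.1, -0.7, 0.6]
grip_width: 0.0873
grasp_force: 0.0
```

```bash
python3 - <<'E'
from plan import *
from m import blobs
o=telemetry.get_obs(); print(o['qpos'],o['tool_pos'],o['time_s'])
M=frame(); pg=np.array([0.6555,0.1138,0.151])+0.11*M[:,2]
print(delta(goal(-33),pg))
c=eyes.read_camera('wrist'); save('w1.png',c['pixels'])
for k in ['red','blue','green']: print(k,blobs(c,k))
print([(d['pixels'].sum(),np.round(d['centre'],1),round(d['p'],2)) for d in models.cut_out(c,'lid')])
E
```

```text
[ 27.22964995  -5.18900652 -45.02573123 104.429764    10.22740945
  54.64859571  26.22871454] [0.60389979 0.11919172 0.3065092 ] 4.55
(array([ 2.35843328, -1.31776382,  5.17915956]), array([-0.00338127, -0.00417618, -0.00287506]))
red [(3100, [305.1, 167.6], [274, 136, 63, 64]), (1351, [202.0, 46.6], [183, 25, 39, 44])]
blue [(2277, [208.4, 225.9], [180, 201, 62, 54])]
green [(126, [127.8, 253.9], [113, 251, 31, 6])]
[(np.int64(1490), array([202.3,  46. ]), 0.74), (np.int64(3247), array([305.6, 163.4]), 0.64)]
```

View pics/w1.png

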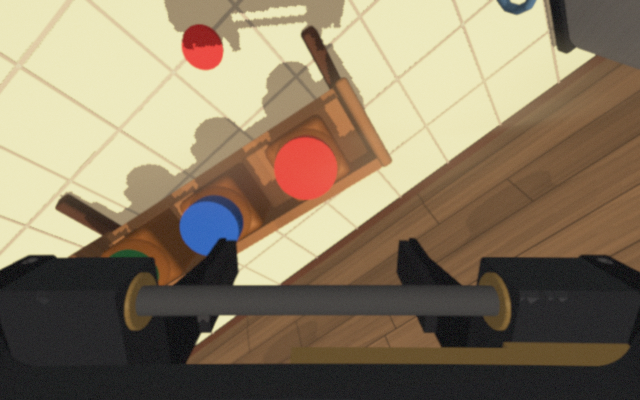

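The wrist view shows the big red lid at (305,167), blue beside it at (208,226), and a small red cap at (202,46).

>>> drive_tool(delta_pos=[[1.2,-0.66,2.6],[1.16,-0.66,2.6],[0,0,0]], angular=[[0,0,0],[0,0,0],[0,0,0]], gripper=[8.7,8.7,8.7])

```text
time_s: 4.95
tool_pos: [0.6027, 0.1222, 0.2433]
tool_rot: [164.3, 22.5, 135.7]
force: [-0.5, -0.5, -0.0]
grip_width: 0.087
grasp_force: 0.0
```

```bash
cat > fit.py <<'E'
from plan import *
from m import blobs
from scipy.optimize import least_squares
def cyl(o,M,h=0.0237,r=0.029,n=48):
    a=np.linspace(0,2*np.pi,n,endpoint=False); ring=r*(np.outer(np.cos(a),M[:,0])+np.outer(np.sin(a),M[:,1]))
    return np.vstack([o+ring,o+h*M[:,2]+ring])
def sil(c,o,M):
    q=proj(c,cyl(o,M)); h=cv2.convexHull(q.astype(np.float32)); m=cv2.moments(h); x=h[:,0]
    return np.array([m['m10']/m['m00'],m['m01']/m['m00'],*x.min(0),*x.max(0)])
E
python3 - <<'E'
from fit import *
o=telemetry.get_obs(); M=frame()
W=eyes.read_camera('wrist'); T=eyes.read_camera('top'); S=eyes.read_camera('scene')
save('w2.png',W['pixels'])
obs={}
for n,c in [('w',W),('t',T),('s',S)]:
    b=blobs(c,'red'); print(n,b); 
w=blobs(W,'red')[0]; t=blobs(T,'red')
def meas(b,): x,y,ww,hh=b[2]; return np.array([*b[1],x-.0,y-.0,x+ww-1,y+hh-1])
L=[(W,meas(w))]
if t: L.append((T,meas(t[0])))
for cams in (L,L[:1],L[1:]):
    f=lambda p:np.concatenate([sil(c,p,M)-m for c,m in cams])
    s=least_squares(f,np.array([0.66,0.113,0.14])); print(s.x.round(4),s.fun.round(1))
s=least_squares(lambda p:np.concatenate([sil(c,p,M)-m for c,m in L]),np.array([0.66,0.113,0.14])).x
print('sceneproj',sil(S,s,M))
Rt=rot(o['tool_rot']); top=s+0.0237*M[:,2]
print('lid top in tool cm',Rt.T@(top-o['tool_pos'])*100,'axis in tool',Rt.T@M[:,2],o['qpos'])
E
```

```text
w [(4264, [321.8, 215.7], [285, 178, 75, 75]), (1742, [202.3, 72.0], [180, 48, 45, 49]), (480, [243.2, 5.8], [221, 0, 44, 15])]
t [(358, [293.8, 156.4], [283, 146, 22, 22])]
s [(345, [320.6, 234.1], [308, 224, 28, 21]), (115, [352.5, 244.3], [347, 239, 12, 12])]
[0.6642 0.1107 0.1441] [-0.  -0.3 -0.2 -1.2 -0.2  1.2  0.6 -0.7  0.4 -1.6  1.3  0. ]
[0.6677 0.1094 0.1407] [ 0.1 -0.1  0.7 -0.3 -0.8  0.6]
[0.6614 0.1127 0.148 ] [-0.2  0.1 -0.5 -0.9  0.5  0.8]
sceneproj [315.59851178 232.07863049 305.34307861 223.48347473 325.95294189
 240.66044617]
lid top in tool cm [-0.98985121  0.31060674  9.31083734] axis in tool [ 0.01183677 -0.00752591 -0.99990162] [ 26.90450076  -2.07204535 -46.70729025 109.43027304  14.62467804
  48.60528306  21.29373386]
```

View pics/w2.png

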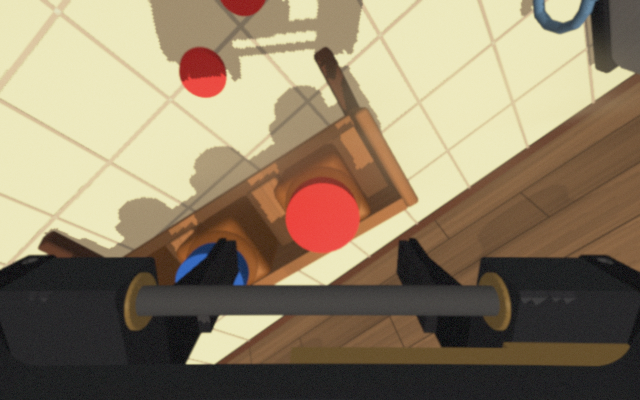

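Red lid at (322,216), centred between the fingers' line of approach. The fit is consistent to about 1–2 mm across the axis and 5 mm along it, so I'll approach partway and refine.

>>> drive_tool(delta_pos=[[-0.47,0.14,2.2],[-0.46,0.14,2.1],[0,0,0],[0,0,0]], angular=[[-0.004,-0.006,0],[-0.004,-0.006,0],[0,0,0],[0,0,0]], gripper=[8.7,8.7,8.7,8.7])

```text
time_s: 5.5
tool_pos: [0.6334, 0.1161, 0.2157]
tool_rot: [163.3, 23.5, 135.4]
force: [-0.2, -0.1, 0.4]
grip_width: 0.0869
grasp_force: 0.0
```

```bash
python3 - <<'E'
from fit import *
o=telemetry.get_obs(); M=frame()
W=eyes.read_camera('wrist'); T=eyes.read_camera('top'); S=eyes.read_camera('scene')
save('w3.png',W['pixels']); print(blobs(W,'red'),blobs(T,'red'))
b=blobs(W,'red')[0]; x,y,ww,hh=b[2]
def f(p): 
    q=sil(W,p,M); return q[[2,3,4]]-[x,y,x+ww-1]   # lower edge may be hidden
s=least_squares(f,np.array([0.664,0.111,0.144])).x; Rt=rot(o['tool_rot'])
for s in (s,np.array([.6642,.1107,.1441])):
    print(s.round(4),sil(W,s,M).round(1),[x,y,x+ww-1,y+hh-1]); print('top in tool',Rt.T@(s+0.0237*M[:,2]-o['tool_pos'])*100,Rt.T@M[:,2])
print([(np.round(d['centre'],1),round(d['p'],2)) for d in models.cut_out(S,'lid')])
E
```

```text
[(6067, [311.0, 213.5], [267, 169, 89, 89]), (2589, [170.7, 45.4], [143, 16, 56, 60])] [(229, [296.1, 153.9], [285, 146, 20, 19])]
[0.6646 0.1105 0.1443] [311.1 214.8 266.9 169.  355.1 259.4] [267, 169, 355, 257]
top in tool [ 0.43472532 -0.4426402   5.4096979 ] [-0.00660962  0.00719866 -0.99995225]
[0.6642 0.1107 0.1441] [310.9 214.2 266.7 168.3 355.  258.8] [267, 169, 355, 257]
top in tool [ 0.48111137 -0.45470795  5.41126734] [-0.00660962  0.00719866 -0.99995225]
[(array([355.3, 244. ]), 0.58), (array([318.8, 232.5]), 0.48), (array([330.2, 240.2]), 0.45), (array([204.1, 182.6]), 0.24)]
```

View pics/w3.png

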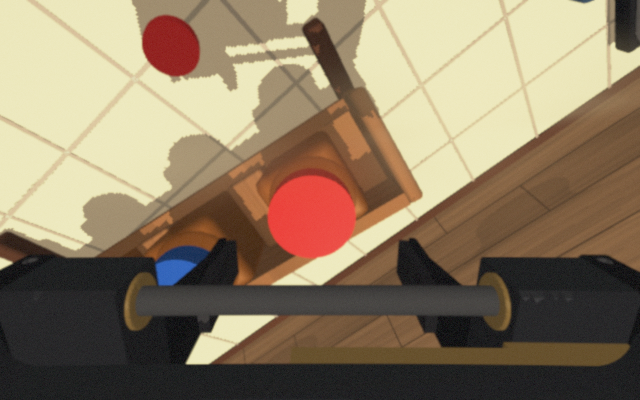

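The lid is at (311,213) in the wrist view, and both fits agree within 0.5 mm. Next is the approach.

>>> drive_tool(delta_pos=[[0.23,-0.23,1.3],[0.22,-0.22,1.3],[0,0,1.3],[0,0,0],[0,0,0]], angular=[[0.004,0.003,0],[0.003,0.003,0],[0,0,0],[0,0,0],[0,0,0]], gripper=[8.7,8.7,8.7,8.7,8.7])

```text
time_s: 6.2
tool_pos: [0.6455, 0.1129, 0.1777]
tool_rot: [163.8, 23.2, 135.5]
force: [-0.4, 1.3, 1.6]
grip_width: 0.0873
grasp_force: 0.0
```

```bash
cat > st.py <<'E'
from plan import *
import sys
def st(s=np.array([.6644,.1106,.1442])):
    o=telemetry.get_obs(); M=frame(); Rt=rot(o['tool_rot'])
    y=M.T@Rt[:,1]
    print('t',o['time_s'],'top in tool',(Rt.T@(s+0.0237*M[:,2]-o['tool_pos'])*100).round(2),'axis',(Rt.T@M[:,2]).round(4),'ang',round(np.degrees(np.arctan2(-y[0],y[1])),1))
    print('TCP mouth-frame mm rel lid0 origin',(M.T@(o['tool_pos']-s)*1000).round(1),'F tool',(Rt.T@o['force']).round(1),'T',(Rt.T@o['wrist_torque']).round(2),'w',o['grip_width'].round(4),o['grasp_force'],'q',o['qpos'].round(0))
st()
E
python3 st.py
```

```text
t 6.2 top in tool [-0.08  0.09  1.48] axis [-6.e-04 -4.e-04 -1.e+00] ang -33.1Traceback (most recent call last):
  File "st.py", line 8, in <module>
    st()
    ~~^^
  File "st.py", line 7, in st
    print('TCP mouth-frame mm rel lid0 origin',(M.T@(o['tool_pos']-s)*1000).round(1),'F tool',(Rt.T@o['force']).round(1),'T',(Rt.T@o['wrist_torque']).round(2),'w',o['grip_width'].round(4),o['grasp_force'],'q',o['qpos'].round(0))
                                                                                                                                                                   ^^^^^^^^^^^^^^^^^^^^^
AttributeError: 'float' object has no attribute 'round'
```

>>> drive_tool(delta_pos=[[-0.04,0.04,1.2],[-0.03,0.04,1.1],[0,0,0],[0,0,0],[0,0,0],[0,0,0],[0,0,0]], angular=[[0,0,0],[0,0,0],[0,0,0],[0,0,0],[0,0,0],[0,0,0],[0,0,0]], gripper=[8.7,8.7,7.0,6.0,5.0,5.0,5.0], squeeze=5)

```text
time_s: 6.9
tool_pos: [0.6574, 0.1117, 0.158]
tool_rot: [163.8, 23.2, 135.5]
force: [0.3, 0.1, 0.9]
grip_width: 0.0581
grasp_force: 5.0
```

```bash
sed -i "s/o\['grip_width'\].round(4)/round(o['grip_width'],4)/" st.py; python3 st.py
```

```text
t 6.9 top in tool [ 0.01 -0.02 -0.82] axis [-1.1e-03  4.0e-04 -1.0e+00] ang -33.1
TCP mouth-frame mm rel lid0 origin [ 0.2  0.1 15.5] F tool [-0.5  0.5 -0.6] T [0.08 0.33 0.1 ] w 0.0581 5.000698764051776 q [ 23.  11. -45. 110.  32.  41.   9.]
```

>>> drive_tool(delta_pos=[[0,0,0],[0,0,-0.02],[0,0,-0.03],[0,0,-0.03],[0,0,-0.03],[0,0,0]], angular=[[0,0,0],[0,0,-0.08],[0,0,-0.08],[0,0,-0.08],[0,0,-0.08],[0,0,0]], gripper=[5,5,5,5,5,5], squeeze=15)

```text
time_s: 7.5
tool_pos: [0.6571, 0.1121, 0.159]
tool_rot: [172.2, 27.1, 155.4]
force: [0.1, 0.4, 2.8]
grip_width: 0.0577
grasp_force: 15.0
```

```bash
python3 st.py
```

```text
t 7.5 top in tool [ 0.02 -0.06 -0.71] axis [-1.2e-03  7.0e-04 -1.0e+00] ang -14.8
TCP mouth-frame mm rel lid0 origin [ 0.4  0.5 16.6] F tool [-1.2  0.7 -2.5] T [-0.33  0.32  0.02] w 0.0577 15.000309941824526 q [ 26.  12. -48. 110.  33.  41.  27.]
```

>>> drive_tool(delta_pos=[[0,0,-0.03],[0,0,-0.03],[0,0,-0.03],[0,0,0]], angular=[[0,0,-0.08],[0,0,-0.08],[0,0,-0.08],[0,0,0]], gripper=[5,5,5,5])

```text
time_s: 7.9
tool_pos: [0.6568, 0.1124, 0.1598]
tool_rot: [179.4, 28.1, 170.7]
force: [0.9, 1.6, 3.2]
grip_width: 0.0577
grasp_force: 15.0
```

```bash
python3 st.py
```

```text
t 7.9 top in tool [ 0.05 -0.07 -0.63] axis [-1.6e-03  8.0e-04 -1.0e+00] ang -1.1
TCP mouth-frame mm rel lid0 origin [ 0.5  0.7 17.4] F tool [-2.1  1.7 -2.6] T [-0.61  0.07  0.03] w 0.0577 14.999755999306217 q [ 27.  12. -50. 110.  34.  42.  40.]
```

>>> drive_tool(delta_pos=[[0,0,-0.03],[0,0,-0.03],[0,0,-0.03],[0,0,0]], angular=[[0,0,-0.08],[0,0,-0.08],[0,0,-0.08],[0,0,0]], gripper=[5,5,5,5])

```text
time_s: 8.3
tool_pos: [0.6566, 0.1125, 0.1605]
tool_rot: [-173.4, 27.4, -173.8]
force: [2.5, 2.9, 2.4]
grip_width: 0.0578
grasp_force: 15.0
```

```bash
python3 st.py
```

```text
t 8.3 top in tool [ 0.07 -0.07 -0.55] axis [-2.e-03  9.e-04 -1.e+00] ang 12.6
TCP mouth-frame mm rel lid0 origin [ 0.6  0.8 18.2] F tool [-3.6  2.5 -1.1] T [-0.8  -0.43  0.15] w 0.0578 14.99783163308166 q [ 29.  12. -52. 110.  34.  42.  53.]
```

>>> drive_tool(delta_pos=[[0,0,-0.02],[0,0,-0.02],[0,0,0]], angular=[[0,0,-0.07],[0,0,-0.07],[0,0,0]], gripper=[5,5,5])

```text
time_s: 8.6
tool_pos: [0.6564, 0.1127, 0.1609]
tool_rot: [-169.5, 26.2, -165.0]
force: [3.3, 3.7, 1.6]
grip_width: 0.0579
grasp_force: 15.0
```

```bash
python3 st.py
```

```text
t 8.6 top in tool [ 0.08 -0.07 -0.51] axis [-2.1e-03  8.0e-04 -1.0e+00] ang 20.6
TCP mouth-frame mm rel lid0 origin [ 0.6  1.  18.6] F tool [-4.4  2.7 -0.1] T [-0.88 -0.71  0.12] w 0.0579 14.99788271728903 q [ 30.  12. -53. 110.  35.  42.  61.]
```

>>> drive_tool(delta_pos=[[0,0,-0.02],[0,0,-0.02],[0,0,0]], angular=[[0,0,-0.07],[0,0,-0.07],[0,0,0]], gripper=[5,5,5])

```text
time_s: 8.9
tool_pos: [0.6554, 0.1135, 0.161]
tool_rot: [-165.8, 24.4, -156.3]
force: [-0.3, 4.3, 5.8]
grip_width: 0.0581
grasp_force: 15.0
```

```bash
python3 st.py
```

```text
t 8.9 top in tool [ 0.04 -0.16 -0.45] axis [-0.001   0.0013 -1.    ] ang 28.6
TCP mouth-frame mm rel lid0 origin [-0.4  1.6 19.2] F tool [-3.7  2.8 -5.6] T [-1.28 -0.36  0.05] w 0.0581 14.998939706711099 q [ 31.  13. -54. 110.  35.  42.  68.]
```

>>> drive_tool(delta_pos=[[0,0,0],[0,0,0],[0,0,0]], angular=[[0,0,0],[0,0,0],[0,0,0]], gripper=[6.6,7.0,7.0])

```text
time_s: 9.2
tool_pos: [0.6545, 0.1097, 0.1591]
tool_rot: [-165.6, 24.1, -156.4]
force: [-0.1, 0.0, 0.4]
grip_width: 0.0688
grasp_force: 0.0
```

```bash
python3 st.py; python3 - <<'E'
from fit import *
W=eyes.read_camera('wrist'); T=eyes.read_camera('top');S=eyes.read_camera('scene'); M=frame(); save('w4.png',W['pixels'])
b=blobs(W,'red'); print(b,blobs(T,'red'),blobs(S,'red'))
x,y,ww,hh=b[0][2]
s0=np.array([.6644,.1106,.1442])
for d in (3.8,0,-3.2,-7): print(d,sil(W,s0+d*1e-3*M[:,2],M).round(1))
print([x,y,x+ww-1,y+hh-1])
E
```

```text
t 9.2 top in tool [-0.24  0.12 -0.6 ] axis [ 0.0042 -0.002  -1.    ] ang 28.6
TCP mouth-frame mm rel lid0 origin [-1.6 -2.2 17.8] F tool [-0.  -0.  -0.4] T [-0.36  0.33  0.07] w 0.0688 0.0 q [ 31.  13. -54. 110.  35.  43.  68.]
[(7391, [320.9, 251.5], [262, 208, 119, 77]), (1534, [541.3, 10.5], [505, 0, 80, 27]), (851, [397.1, 7.8], [369, 0, 59, 20]), (712, [322.6, 320.6], [286, 315, 73, 14])] [(73, [292.2, 149.0], [286, 146, 14, 8]), (42, [302.3, 197.1], [297, 192, 11, 12])] [(279, [320.8, 234.1], [307, 226, 29, 19]), (113, [352.6, 244.3], [347, 239, 12, 12])]
3.8 [322.8 272.3 262.4 209.  383.7 333.2]
0 [322.7 268.6 263.7 206.7 382.2 328.2]
-3.2 [322.6 265.6 264.7 204.9 381.  324.2]
-7 [322.5 262.2 265.9 202.9 379.6 319.5]
[262, 208, 380, 284]
```

View pics/w4.png

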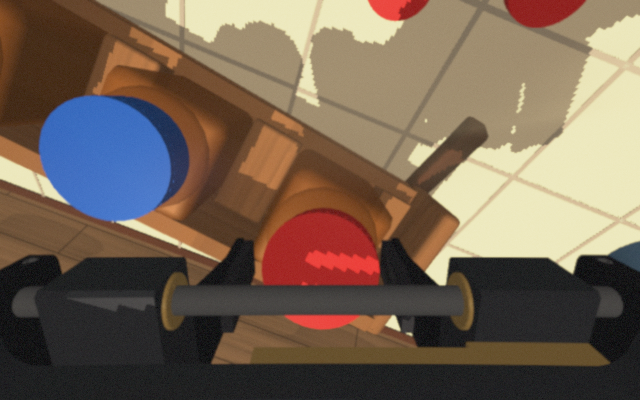

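```bash
python3 - <<'E'
from fit import *
W=eyes.read_camera('wrist'); S=eyes.read_camera('scene'); M=frame()
s0=np.array([.6644,.1106,.1442])
for d in (3.8,0,-3.2): print(d,sil(S,s0+d*1e-3*M[:,2],M).round(1))
f=lambda p:sil(W,p,M)[2:]-[262,208,380,328]
s=least_squares(f,s0); print((M.T@(s.x-s0)*1000).round(1),s.fun)
a=cv2.resize(S['pixels'][205:260,290:350],(480,440),interpolation=cv2.INTER_CUBIC); b=cv2.resize(cv2.imread('pics/scene.png')[205:260,290:350,::-1],(480,440),interpolation=cv2.INTER_CUBIC)
save('sc.png',cv2.resize(np.hstack([b,a]),(800,366)))
E
python3 st.py
```

```text
3.8 [316.  231.  305.7 222.4 326.3 239.6]
0 [315.5 232.1 305.3 223.5 325.9 240.7]
-3.2 [315.2 233.  304.9 224.4 325.5 241.5]
[ 2.   0.5 -0.9] [ 0.28121948 -0.15464783 -0.31982422  0.25280762]
t 9.45 top in tool [-0.1   0.05 -0.54] axis [ 0.0016 -0.0011 -1.    ] ang 28.7
TCP mouth-frame mm rel lid0 origin [-0.7 -0.9 18.4] F tool [ 0.3 -0.2 -0.1] T [-0.33  0.38  0.04] w 0.0698 0.0 q [ 31.  13. -54. 110.  35.  42.  69.]
```

View pics/sc.png

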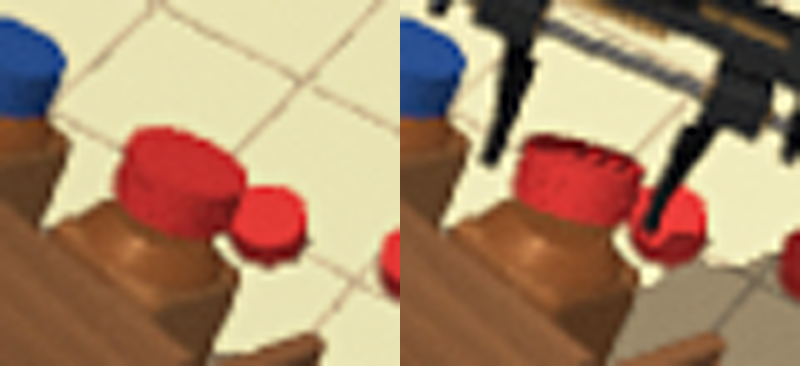

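>>> drive_tool(delta_pos=[[-0.1,0.02,0.2],[-0.1,0,0.15],[0,0,0],[0,0,0],[0,0,0],[0,0,0]], angular=[[0,0,0],[0,0,0],[0,0,0],[0,0,0],[0,0,0],[0,0,0]], gripper=[7,7,7,5,5,5], squeeze=8)

```text
time_s: 10.05
tool_pos: [0.6586, 0.1127, 0.1581]
tool_rot: [-165.6, 24.3, -156.1]
force: [0.7, 0.6, -0.6]
grip_width: 0.0597
grasp_force: 8.0
```

```bash
python3 st.py
```

```text
t 10.05 top in tool [ 0.16 -0.05 -0.85] axis [ 3.e-04 -2.e-04 -1.e+00] ang 28.8
TCP mouth-frame mm rel lid0 origin [ 1.2  1.2 15.2] F tool [-0.6  0.5  0.8] T [-0.47  0.23  0.1 ] w 0.0597 7.99994060167819 q [ 31.  13. -54. 109.  36.  42.  68.]
```

>>> drive_tool(delta_pos=[[0,0,0],[0,0,0],[0,0,0.2],[0,0,0.2],[0,0,0]], angular=[[0,0,0],[0,0,0],[0,0,0],[0,0,0],[0,0,0]], gripper=[5,5,5,5,5], squeeze=18)

```text
time_s: 10.55
tool_pos: [0.6612, 0.1129, 0.156]
tool_rot: [-165.6, 24.4, -156.1]
force: [-2.9, 1.9, 5.6]
grip_width: 0.0586
grasp_force: 18.0
```

```bash
python3 st.py
```

```text
t 10.55 top in tool [ 0.3  -0.05 -1.17] axis [-0.0017 -0.001  -1.    ] ang 28.8
TCP mouth-frame mm rel lid0 origin [ 2.4  1.9 12. ] F tool [-0.6  1.3 -6.4] T [-0.45  0.34  0.04] w 0.0586 18.000601897329034 q [ 30.  14. -53. 109.  37.  42.  67.]
```

>>> drive_tool(delta_pos=[[0.05,-0.02,0],[0.05,-0.02,0],[0,0,0],[0,0,0]], angular=[[0,0,-0.06],[0,0,-0.06],[0,0,-0.06],[0,0,0]], gripper=[5,5,5,5], squeeze=18)

```text
time_s: 10.95
tool_pos: [0.6603, 0.1134, 0.1551]
tool_rot: [-161.5, 21.5, -145.4]
force: [-0.6, 4.3, 0.1]
grip_width: 0.0585
grasp_force: 18.0
```

```bash
python3 st.py
```

```text
t 10.95 top in tool [ 0.23 -0.1  -1.2 ] axis [-0.0028  0.0014 -1.    ] ang 39.1
TCP mouth-frame mm rel lid0 origin [ 1.2  2.2 11.7] F tool [-1.8  3.9 -0.7] T [-1.25 -0.5   0.46] w 0.0585 17.999201476341113 q [ 32.  14. -55. 109.  37.  42.  77.]
```

>>> drive_tool(delta_pos=[[0,0,0],[0.05,-0.05,0.2],[0.05,-0.05,0.2],[0,0,0.2],[0,0,0]], angular=[[0,0,0.04],[0,0,0],[0,0,0],[0,0,0],[0,0,0]], gripper=[5,5,5,5,5], squeeze=18)

```text
time_s: 11.45
tool_pos: [0.6625, 0.1126, 0.1511]
tool_rot: [-162.3, 22.2, -147.6]
force: [-10.1, 4.9, 14.4]
grip_width: 0.0584
grasp_force: 18.0
```

```bash
python3 st.py
```

```text
t 11.45 top in tool [ 0.2  -0.06 -1.66] axis [-2.7e-03 -1.0e-04 -1.0e+00] ang 36.9
TCP mouth-frame mm rel lid0 origin [1.3 1.7 7.1] F tool [  0.    4.3 -17.7] T [-1.46  0.39  0.12] w 0.0584 18.001811120011553 q [ 31.  15. -54. 109.  38.  42.  75.]
```

>>> drive_tool(delta_pos=[[0,0,-0.3],[0,0,0],[0,0,0]], angular=[[0,0,0],[0,0,0],[0,0,0]], gripper=[7,7.5,7.5])

```text
time_s: 11.75
tool_pos: [0.6605, 0.1077, 0.1508]
tool_rot: [-162.3, 21.9, -147.9]
force: [0.4, -0.4, 0.1]
grip_width: 0.0721
grasp_force: 0.0
```

```bash
python3 st.py; python3 - <<'E'
from fit import *
W=eyes.read_camera('wrist'); S=eyes.read_camera('scene'); M=frame(); save('w5.png',W['pixels'])
s0=np.array([.6644,.1106,.1442])
print(blobs(W,'red'),blobs(S,'red'))
for d in (3,0,-3,-6): print(d,sil(W,s0+d*1e-3*M[:,2],M).round(1))
a=cv2.resize(S['pixels'][205:260,290:350],(400,366),interpolation=cv2.INTER_CUBIC); b=cv2.resize(W['pixels'][180:380,200:420],(400,364),interpolation=cv2.INTER_CUBIC)
save('sc2.png',np.hstack([a[:364],b]))
E
```

```text
t 11.75 top in tool [-0.19  0.27 -1.63] axis [ 0.0032 -0.0021 -1.    ] ang 36.7
TCP mouth-frame mm rel lid0 origin [ 0.1 -3.4  7.4] F tool [-0.2 -0.5  0.1] T [-0.42  0.31  0.05] w 0.0721 0.0 q [ 31.  14. -54. 110.  38.  42.  75.]
[(7160, [324.9, 252.8], [264, 211, 124, 75]), (4659, [589.9, 25.4], [544, 0, 96, 59]), (1605, [439.1, 12.3], [406, 0, 71, 31]), (1431, [324.7, 323.1], [278, 315, 95, 21])] [(252, [316.1, 233.2], [306, 225, 22, 17]), (113, [352.6, 244.4], [347, 239, 12, 12]), (66, [331.4, 239.1], [327, 233, 9, 12])]
3 [326.6 282.  262.6 214.7 391.4 346.6]
0 [326.4 278.7 263.6 212.7 390.  342.1]
-3 [326.3 275.6 264.6 210.8 388.6 337.8]
-6 [326.1 272.5 265.6 209.  387.3 333.7]
```

View pics/sc2.png

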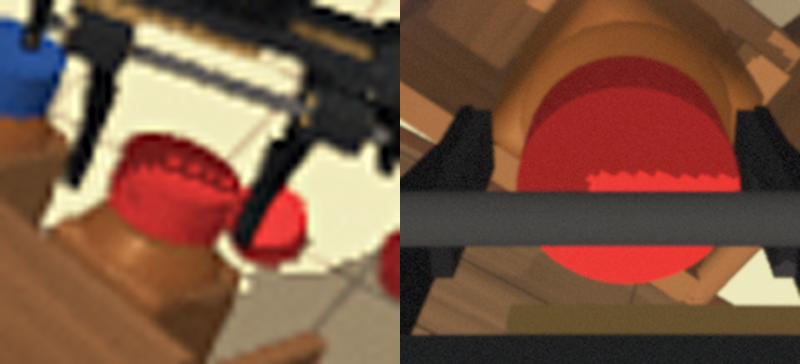

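```bash
python3 st.py
```

```text
t 11.85 top in tool [-0.17  0.24 -1.63] axis [ 0.0027 -0.0014 -1.    ] ang 36.7
TCP mouth-frame mm rel lid0 origin [ 0.1 -3.   7.4] F tool [ 0.7 -0.4 -0.1] T [-0.36  0.35  0.05] w 0.0741 0.0 q [ 31.  14. -54. 110.  38.  42.  75.]
```

>>> drive_tool(delta_pos=[[-0.15,0.2,-0.3],[0,0,0],[0,0,0],[0,0,0]], angular=[[-0.001,-0.002,0],[0,0,0],[0,0,0],[0,0,0]], gripper=[7.5,7.5,7.5,7.5])

```text
time_s: 12.25
tool_pos: [0.6597, 0.1122, 0.1541]
tool_rot: [-162.4, 22.2, -147.7]
force: [-0.6, -0.1, 0.1]
grip_width: 0.0749
grasp_force: 0.0
```

```bash
python3 st.py
```

```text
t 12.25 top in tool [ 0.09 -0.05 -1.26] axis [-1.1e-03  3.0e-04 -1.0e+00] ang 36.8
TCP mouth-frame mm rel lid0 origin [ 0.4  1.  11.1] F tool [ 0.5  0.2 -0.4] T [-0.37  0.33  0.04] w 0.0749 0.0 q [ 31.  14. -55. 110.  37.  42.  75.]
```

Good centring. Grip and screw forward with a light sink.

>>> drive_tool(delta_pos=[[0.05,-0.04,0],[0,0,0],[0,0,0],[0,0,0.1],[0,0,0.05],[0,0,0.03],[0,0,0.03],[0,0,0]], angular=[[0,0,0],[0,0,0],[0,0,0],[0,0,0.04],[0,0,0.08],[0,0,0.08],[0,0,0.08],[0,0,0]], gripper=[5,5,5,5,5,5,5,5], squeeze=18)

```text
time_s: 13.05
tool_pos: [0.661, 0.1124, 0.1533]
tool_rot: [-169.4, 26.2, -164.7]
force: [-3.5, 0.5, 5.3]
grip_width: 0.0578
grasp_force: 18.0
```

```bash
python3 st.py
```

```text
t 13.05 top in tool [ 0.14 -0.08 -1.39] axis [-2.9e-03  8.0e-04 -1.0e+00] ang 20.7
TCP mouth-frame mm rel lid0 origin [1.1 1.3 9.8] F tool [ 0.6  0.2 -6.3] T [-0.26  0.39  0.13] w 0.0578 18.005516547818274 q [ 29.  14. -52. 110.  36.  42.  60.]
```

>>> drive_tool(delta_pos=[[0,0,0.03],[0,0,0.03],[0,0,0.03],[0,0,0.03],[0,0,0.03],[0,0,0]], angular=[[0,0,0.1],[0,0,0.1],[0,0,0.1],[0,0,0.1],[0,0,0.1],[0,0,0]], gripper=[5,5,5,5,5,5])

```text
time_s: 13.65
tool_pos: [0.6616, 0.112, 0.1518]
tool_rot: [175.7, 27.8, 163.1]
force: [-2.9, 1.9, 5.3]
grip_width: 0.058
grasp_force: 18.0
```

```bash
python3 st.py
```

```text
t 13.65 top in tool [ 0.08 -0.11 -1.56] axis [-0.0019  0.0018 -1.    ] ang -7.8
TCP mouth-frame mm rel lid0 origin [0.9 1.  8.1] F tool [ 0.5  1.5 -6.2] T [-0.    0.38  0.12] w 0.058 18.005856765056762 q [ 25.  13. -48. 110.  35.  41.  32.]
```

>>> drive_tool(delta_pos=[[0,0,0.03],[0,0,0.03],[0,0,0.03],[0,0,0.03],[0,0,0]], angular=[[0,0,0.1],[0,0,0.1],[0,0,0.1],[0,0,0.1],[0,0,0]], gripper=[5,5,5,5,5])

```text
time_s: 14.15
tool_pos: [0.6618, 0.1122, 0.1503]
tool_rot: [164.7, 23.8, 138.1]
force: [-3.4, 2.0, 5.4]
grip_width: 0.0579
grasp_force: 18.0
```

```bash
python3 st.py
```

```text
t 14.15 top in tool [-0.03 -0.12 -1.7 ] axis [-3.0e-04  2.2e-03 -1.0e+00] ang -30.7
TCP mouth-frame mm rel lid0 origin [0.4 1.2 6.7] F tool [ 1.3  1.  -6.5] T [0.12 0.57 0.1 ] w 0.0579 18.005597762648335 q [ 23.  12. -44. 110.  33.  40.  10.]
```

>>> drive_tool(delta_pos=[[0,0,0.03],[0,0,0.03],[0,0,0]], angular=[[0,0,0.08],[0,0,0.08],[0,0,0]], gripper=[5,5,5])

```text
time_s: 14.45
tool_pos: [0.662, 0.1122, 0.1498]
tool_rot: [161.1, 21.2, 128.8]
force: [-3.0, 1.2, 5.2]
grip_width: 0.0577
grasp_force: 18.0
```

```bash
python3 st.py
```

```text
t 14.45 top in tool [-0.05 -0.12 -1.76] axis [-2.0e-04  2.2e-03 -1.0e+00] ang -39.7
TCP mouth-frame mm rel lid0 origin [0.4 1.3 6.1] F tool [ 0.8  0.4 -6.1] T [ 0.2   0.56 -0.33] w 0.0577 18.00585338351084 q [ 21.  12. -43. 110.  33.  40.   1.]
```

>>> drive_tool(delta_pos=[[0,0,0.02],[0,0,0],[0,0,0]], angular=[[0,0,0.06],[0,0,0.06],[0,0,0]], gripper=[5,5,5])

```text
time_s: 14.75
tool_pos: [0.6622, 0.1121, 0.1495]
tool_rot: [158.8, 18.8, 121.9]
force: [-2.0, 2.3, 4.9]
grip_width: 0.0576
grasp_force: 18.0
```

```bash
python3 st.py
```

```text
t 14.75 top in tool [-0.06 -0.11 -1.79] axis [ 1.0e-04  2.3e-03 -1.0e+00] ang -46.5
TCP mouth-frame mm rel lid0 origin [0.4 1.2 5.8] F tool [ 1.3  1.6 -5.4] T [ 0.11  0.51 -0.6 ] w 0.0576 18.004619521088898 q [ 21.  12. -42. 110.  33.  40.  -5.]
```

>>> drive_tool(delta_pos=[[0,0,0],[0,0,0],[0,0,0],[0,0,-1],[0,0,-2],[0,0,-2.5],[0,0,-2.5],[0,0,0],[0,0,0],[0,0,0]], angular=[[0,0,0],[0,0,0],[0,0,0],[0,0,0],[0,0,0],[0,0,0],[0,0,0],[0,0,0],[0,0,0],[0,0,0]], gripper=[7,8,8.7,8.7,8.7,8.7,8.7,8.7,8.7,8.7])

```text
time_s: 15.75
tool_pos: [0.6245, 0.1158, 0.2187]
tool_rot: [158.8, 18.7, 121.6]
force: [-0.5, 0.5, -0.6]
grip_width: 0.0868
grasp_force: 0.0
```

```bash
python3 st.py; python3 - <<'E'
from fit import *
W=eyes.read_camera('wrist'); S=eyes.read_camera('scene');T=eyes.read_camera('top'); M=frame()
s0=np.array([.6644,.1106,.1442])
b=blobs(W,'red')[0]; print(b,blobs(S,'red'),blobs(T,'red')); x,y,w,h=b[2]
print(blobs(W,'blue')[:1])
f=lambda p:sil(W,p,M)[2:]-[x,y,x+w-1,y+h-1]
s=least_squares(f,s0); print((M.T@(s.x-s0)*1000).round(1),s.fun)
for d in (0,-8): print(d,sil(W,s0+d*1e-3*M[:,2],M).round(1),sil(S,s0+d*1e-3*M[:,2],M).round(1))
a=cv2.resize(S['pixels'][190:260,250:350],(400,280),interpolation=cv2.INTER_CUBIC)
b=cv2.resize(cv2.imread('pics/scene.png')[190:260,250:350,::-1],(400,280),interpolation=cv2.INTER_CUBIC)
save('fin.png',np.vstack([np.hstack([b,a]),cv2.resize(W['pixels'],(512,320))[:, :512] if 0 else np.hstack([cv2.resize(W['pixels'],(500,312)),np.zeros((312,300,3),np.uint8)])]))
E
```

```text
t 15.75 top in tool [-0.02  0.07  6.1 ] axis [ 7.e-04 -4.e-04 -1.e+00] ang -46.9
TCP mouth-frame mm rel lid0 origin [-0.6 -0.4 84.7] F tool [ 0.8 -0.3  0.3] T [0.33 0.27 0.  ] w 0.0868 0.0 q [ 25.   2. -45. 110.  20.  45.   4.]
(5320, [319.3, 214.8], [279, 172, 82, 85]) [(350, [319.7, 235.5], [306, 226, 30, 19]), (115, [352.6, 244.4], [347, 239, 12, 12])] [(255, [296.4, 153.8], [287, 145, 18, 21])]
[(1346, [226.5, 332.1], [196, 315, 59, 35])]
[-0.3  1.7 -0.6] [-1.73831177 -0.89190674  2.23986816  2.4621582 ]
0 [318.3 217.6 275.9 173.2 360.9 260.7] [315.5 232.1 305.3 223.5 325.9 240.7]
-8 [318.3 213.8 277.2 171.  359.5 255.6] [314.6 234.3 304.4 225.7 325.  242.9]
```

View pics/fin.png

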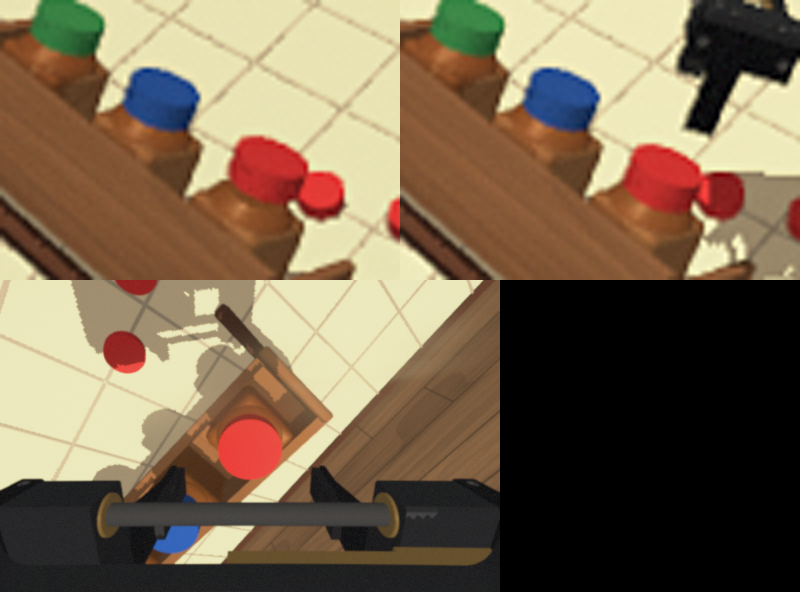

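The lid now sits about 8 mm lower than at the start, level with its home neighbours. The scene view has it about 2 px lower and the wrist view matches the -8 mm model. It is square on the neck and the gripper is clear.

```bash
python3 -c "
from cell import env
print(env.sign_off())"
```

```text
the job is handed in; nothing more can be done
None
```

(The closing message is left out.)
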